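# Tip a marker out of its storage tube and put it in the pen tray

## Robot

A 6-joint arm with a two-finger parallel gripper is mounted at the origin on the work surface; the furniture and walls round the work are solid. World frame = base frame: x ahead of the robot, y to its left, z up, the work surface at z = 0. Lengths are in mm, angles in rad, forces in N, time in s.
With the tool pointing down it reaches from about 350 to 1000 mm from the base axis. Payload 7.1 kg.
Tool frame: the origin (TCP) lies midway between the tips of the shut fingers; the grasp point (between the pads) lies r.pinch_z behind it (r.pinch_z is the distance from the TCP to the grasp point, in mm); z points along the fingers, y is the line along which they close (so a half turn about z gives the same grasp; the last joint's range is limited). The gripper opens to 85 mm and grips with 20 to 120 N. Pads are 22 mm wide; open, the fingers measure 114 mm over their backs; the gripper's body (76 mm by 85 mm) begins 54 mm behind the grasp point. The pads swing forward as they close: fully open they stand 13 mm farther back than shut.
Start: joints at [1.14, 0.423, 1.63, -0, 1.089, -0.019], TCP at [250.13, 572.748, 231.319] pointing down, gripper open.
Joint ranges: [-3, 3], [-0.9, 2.11], [0.09, 2.58], [-1.31, 4.45], [0.11, 2.69], [-2.54, 2.54]. Speed limits (rad/s): [2.39, 2.39, 3.01, 3.14, 3.14, 3.14].

## Interface

Orientations are given as a unit quaternion [x, y, z, w].
In Python, from station import r gives the robot as it stands. Calls block until the motion is done:
- r.move_pose(position, orientation): joint-space move of the TCP to a pose.
- r.move_linear(position, frame=None, feed=150, until_force=None): straight line of the TCP; frame=None keeps the orientation; feed is the mean speed in mm/s. With until_force (N) it stops when the force on the tool has changed by that much, and returns True; else False.
- r.movej(angles): joint-space move.
- r.set_gripper(opening, effort=None): opening from 0.0 (shut) to 1.0 (fully open); effort is the grip in N (None keeps the last); returns when the fingers have stopped.
- r.hold(seconds).
- r.solve_ik(position, orientation): joint angles nearest the present ones, or None.
- r.read_camera(name): name is "scene" or "top" or "wrist"; returns a dict with "color" (384x512x3 uint8, red, green, blue), "camera_matrix" (3x3 intrinsics, pixels), "D" ([k1, k2, p1, p2, k3] as OpenCV has them; the pictures are not rectified), "origin" and "attitude" of the camera in the world; the wrist camera has in their place "T_tool_cam" (4x4, takes a point from camera to tool coordinates, whose origin is the TCP and whose axes are the flange's). Camera axes: x right, y up, looking along -z (the intrinsics and any distortion apply to the point x, -y, -z); pixel columns grow to the right and rows downward; lengths in mm; the calibration is good to about 2 mm. A picture is of the moment at which its call begins: read the wrist's pose just before it. There is no depth.
A pose or a line that the arm cannot do raises r.PlanningError and nothing moves.
- r.finish_job(): hands the job in; it is judged then, once.
Readings, each from a call of its own:
- r.get_time(): time.
- r.get_q(): joint angles.
- r.get_joint_vel(): joint speeds.
- r.get_effort(): joint torques, N m.
- r.get_tcp_pos(): TCP position.
- r.get_tool_rot(): TCP orientation.
- r.get_ft_force(): force on the tool from outside, world axes, zero at the start.
- r.get_moment(): the same for the moment, N m.
- r.get_width(): opening from 0.0 (shut) to 1.0 (fully open).
- r.get_finger_force(): force on a finger pad.
Only numpy, scipy, OpenCV 4.12 (cv2) and the standard library are available. Lean on these libraries where they do the work, as an engineer would, in place of code of your own. Each camera call takes 0.05 s, during which the arm holds its last target. There are 200 camera calls.

## Task

The marker has slipped down inside its square clear storage tube. Pick the tube up from its rest and tip it mouth-down close above the worktop so that the marker slides part of the way out, lay the tube back level on its rest, mouth pointing the same way as before, with the marker still sticking out a few centimetres, and let go of it. Then take the marker by its exposed end, draw it out of the tube and lay it flat in the pen tray, leaving the tube on its rest; do not let the marker fall from a height and leave the other things where they are.

Things in the scene. Friction and masses are not known exactly. Their poses are not given: they have to be found in the camera images.
- tube: Loose square tube of clear plastic, 160 mm long, 26 x 26 outside, walls 3 (bore 20 x 20), 0.10 to 0.16 kg, orange closed end. Origin: centre of its underside; +x along it to the open mouth (x = +80 mm; closed end's outer face at -80, inner at -74), +z up as it lies on the rest; bore axis at z = 13 mm. Can be gripped across its 26 mm width at mid-length, between the rest's saddles
- tube_mouth (a point): Centre of the tube's open mouth, on the bore axis. The marker stays put while the tube leans mouth-down less than about 20 degrees from level and slides freely from about 30 degrees; nothing holds it in at the mouth, so it slides on until its tip meets the worktop
- tube_closed_end (a point): Centre of the tube's closed (orange) end face, on the axis
- marker: Loose marker pen, round, 12.4 mm thick, 136 mm long, 25 g, red towards the mouth and black at the rear. At the start it lies wholly inside the tube, front end 8 to 17 mm behind the mouth. Origin: at mid-length, 6.2 mm beside its axis (underneath at the start); use the two end points for its direction
- marker_front (a point): Centre of the marker's end that faces the tube's mouth, on the marker's axis
- marker_rear (a point): Centre of the marker's other end, on its axis (136 mm from the front end)
- rest: Fixed low wooden rest: plate 156 x 62 x 4 mm, two saddles at x = +55 and -55 mm (each 14 long, 58 wide), floors 14 mm above the worktop, flared cheeks about 34 mm apart, tops at 23 mm. Origin: centre of its underside; +x along the tube, to its mouth. Free for fingers between the saddles down to 4 mm. The lying tube's origin is 14 mm above the rest's; its mouth overhangs the front saddle by 18 mm
- tray: Fixed open pen tray, grey with a blue lining, 196 x 84 x 17 mm outside, walls and floor 4 mm. Origin: centre of its underside on the worktop; +x along its length, +z up
- pot_orange: Loose tester pot with orange body and dark lid, 49 mm across, 60 mm high; origin at the centre of its underside; a bystander
- pot_red: Loose red tester pot with red-brown lid, 49 mm across, 60 mm high; origin at the centre of its underside; a bystander
- tin_green: Loose small green paint tin, 68 mm across, 62 mm high; origin at the centre of its underside; a bystander
- tape_measure: Loose yellow pocket tape measure, 78 x 54 x 62 mm; origin at the centre of its underside; a bystander
- note_block: Loose yellow block of sticky notes, 50 x 52 x 18 mm; origin at the centre of its underside; a bystander

How it is judged:
By the outcome, as a careful person would: the job done as asked, in the order asked, and still so for the second after the job is handed in, with the robot touching nothing.
It also fails if it takes over 58 s, if anything falls off the work surface, if the arm or the gripper's body presses on something with over 40 N, if the wrist force passes 120 N, or if a joint passes its speed limit or range.

## Working session

There is one attempt and no reset: what is moved stays moved. The work goes in short steps, each a Python script; the robot and the scene stay as the last script left them, time stands still between calls to the robot, and variables do not carry over. Pictures are saved under pics/ and viewed, at most 10 in all, crops included, and the job is handed in when it is done.

```bash
mkdir -p pics; ls; python3 - <<'E'
from station import r
import cv2,numpy as np
for n in("top","scene"):
    c=r.read_camera(n); cv2.imwrite(f"pics/{n}0.png",cv2.resize(c["color"][:,:,::-1],None,fx=1.5,fy=1.5,interpolation=cv2.INTER_CUBIC))
    print(n,c["camera_matrix"],c["D"],c["origin"],c["attitude"])
c=r.read_camera("wrist");print(c["T_tool_cam"],c["camera_matrix"],c["D"])
print(r.pinch_z,r.get_tool_rot(),r.get_time())
E
```

```text
pics
top [[406.05578823   0.         258.10567989]
 [  0.         406.05578823 184.69242027]
 [  0.           0.           1.        ]] [-0.0908046  0.         0.         0.         0.       ] [ 404.51995372   20.34798599 1318.85313786] [-0.06142134  0.05267434  0.71140133 -0.69811244]
scene [[437.83580009   0.         254.63750188]
 [  0.         437.83580009 188.51866657]
 [  0.           0.           1.        ]] [0.04154669 0.         0.         0.         0.        ] [ -34.44978709 -632.04204886  750.22599568] [ 0.40732184 -0.16303098 -0.34494735  0.82977174]
[[-1.08499141e-03  9.60329642e-01  2.78865203e-01  6.98588044e+01]
 [ 9.99998944e-01  1.31145823e-03 -6.25542191e-04  7.74427868e-01]
 [-9.66446775e-04  2.78864230e-01 -9.60330051e-01 -1.42732249e+02]
 [ 0.00000000e+00  0.00000000e+00  0.00000000e+00  1.00000000e+00]] [[267.5469115    0.         255.90168021]
 [  0.         267.5469115  194.92087556]
 [  0.           0.           1.        ]] [-0.05515055  0.          0.          0.          0.        ]
18.700000000000003 [ 2.04443981e-01  9.78878088e-01 -5.75191544e-04 -1.31804767e-04] 0.15
```

View pics/top0.png

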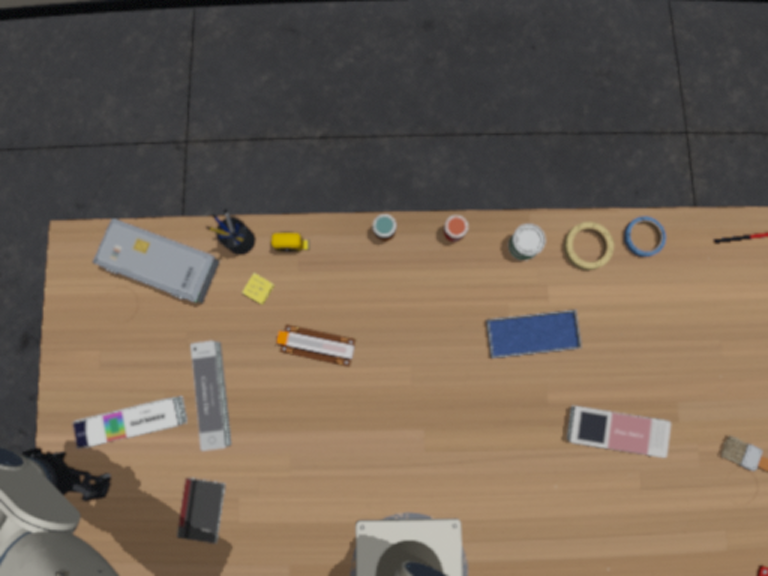

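View pics/scene0.png

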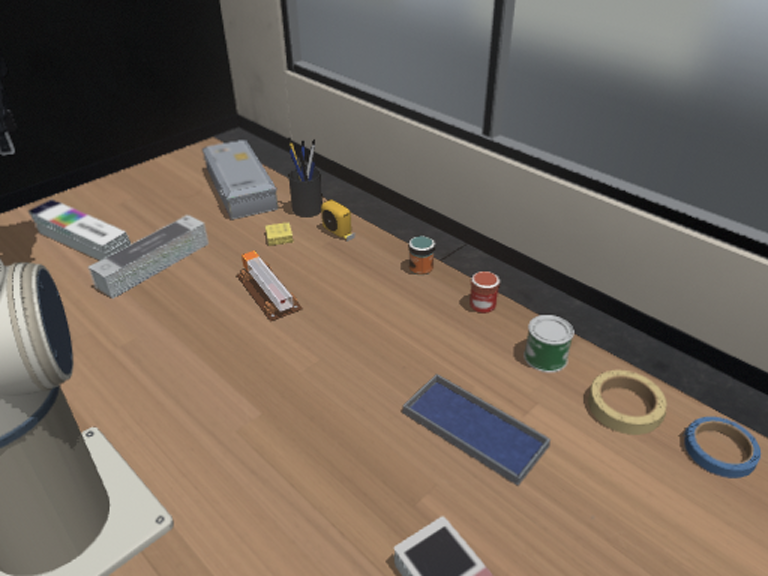

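The tube has its orange end at about (281,338) and its mouth at about (354,350) in the enlarged top view. The tray's corners are near (487,320), (577,311), (581,347) and (491,357), and the worktop between tube and tray is clear.

```bash
cat > h.py <<'E'
from station import r
import cv2,numpy as np
from scipy.spatial.transform import Rotation as R
def cam(name):
    """picture and a dict with R (cam->world) and o"""
    p,q=np.array(r.get_tcp_pos()),r.get_tool_rot()
    c=r.read_camera(name)
    if name=="wrist":
        T=np.array(c["T_tool_cam"]);Rt=R.from_quat(q).as_matrix()
        c["R"]=Rt@T[:3,:3];c["o"]=p+Rt@T[:3,3]
    else: c["R"]=R.from_quat(c["attitude"]).as_matrix();c["o"]=np.array(c["origin"])
    return c
def pix2world(c,uv,z):
    n=cv2.undistortPoints(np.array(uv,float).reshape(-1,1,2),np.array(c["camera_matrix"]),np.array(c["D"]))[:,0]
    d=np.c_[n[:,0],-n[:,1],-np.ones(len(n))]@c["R"].T
    return c["o"]+d*((np.broadcast_to(z,len(n))-c["o"][2])/d[:,2])[:,None]
def world2pix(c,P):
    v=(np.atleast_2d(P)-c["o"])@c["R"]; v=v*[1,-1,-1]
    return cv2.projectPoints(v,np.zeros(3),np.zeros(3),np.array(c["camera_matrix"]),np.array(c["D"]))[0][:,0]
def down(yaw,pitch=0):
    """tool z down, tool x along heading yaw; pitch: heading end down by pitch (rad)"""
    return (R.from_euler('z',yaw)*R.from_euler('y',pitch)*R.from_euler('x',np.pi)).as_quat()
E
python3 - <<'E'
from h import *
np.set_printoptions(precision=1,suppress=True)
c=cam("top")
t=pix2world(c,np.array([[281,338],[354,350]])/1.5,34);print(t)
k=pix2world(c,np.array([[487,320],[577,311],[581,347],[491,357]])/1.5,17);print(k,k.mean(0))
d=t[1]-t[0];yaw=np.arctan2(d[1],d[0]);print(np.linalg.norm(d),yaw, [np.linalg.norm(k[i]-k[i-1]) for i in range(4)])
m=t.mean(0)
for y in (yaw,yaw+np.pi):
  for off in(0,140):
    for p in (0,.7):
      P=[m[0]+off*np.cos(yaw),m[1]+off*np.sin(yaw),90]
      print(y,off,p,r.solve_ik(P,down(y,p if y==yaw else -p)))
# view from above the tube: camera sits at tool +x 70, leaning toward... place TCP
q=down(yaw); r.move_pose([m[0],m[1],190],q)
c=cam("wrist");cv2.imwrite("pics/w1.png",cv2.resize(c["color"][:,:,::-1],None,fx=1.5,fy=1.5,interpolation=cv2.INTER_CUBIC))
print(world2pix(c,t)*1.5,r.get_time(),c["o"])
E
```

```text
[[487.9 261.3  34. ]
 [460.1 106.9  34. ]]
[[ 519.3 -177.6   17. ]
 [ 534.4 -373.5   17. ]
 [ 456.9 -377.3   17. ]
 [ 440.3 -182.9   17. ]] [ 487.8 -277.8   17. ]
156.96820573360915 -1.7484675576259157 [np.float64(79.13951768109126), np.float64(196.43591837079967), np.float64(77.58562937431203), np.float64(195.07420859230956)]
-1.7484675576259157 0 0 None
-1.7484675576259157 0 0.7 [-0.   0.6  2.1  1.2  0.8  2.3]
-1.7484675576259157 140 0 None
-1.7484675576259157 140 0.7 [-0.4  0.6  2.1  1.   0.9  2.2]
1.3931250959638775 0 0 [ 0.3  0.5  2.  -0.   0.7  0.5]
1.3931250959638775 0 0.7 [-0.   0.6  2.1  1.2  0.8 -0.9]
1.3931250959638775 140 0 [ 0.1  0.4  2.1 -0.   0.6  0.3]
1.3931250959638775 140 0.7 [-0.4  0.6  2.1  1.   0.9 -1. ]Traceback (most recent call last):
  File "<stdin>", line 14, in <module>
station.PlanningError: the arm cannot take that pose within its joint ranges
```

```bash
python3 - <<'E'
from h import *
np.set_printoptions(precision=1,suppress=True)
t=np.array([[487.9,261.3,34],[460.1,106.9,34]]);m=t.mean(0);yaw=-1.7485;u=np.array([np.cos(yaw),np.sin(yaw)])
P=m[:2]+25*u
r.move_pose([P[0],P[1],190],down(yaw+np.pi))
c=cam("wrist");cv2.imwrite("pics/w2.png",cv2.resize(c["color"][:,:,::-1],None,fx=1.5,fy=1.5,interpolation=cv2.INTER_CUBIC))
print(world2pix(c,t)*1.5,r.get_time(),c["o"])
np.savez("w2.npz",R=c["R"],o=c["o"],camera_matrix=c["camera_matrix"],D=c["D"])
E
```

```text
[[382.3 130.8]
 [382.3 339.2]] 1.9667 [483.3 230.3 332.9]
```

View pics/w2.png

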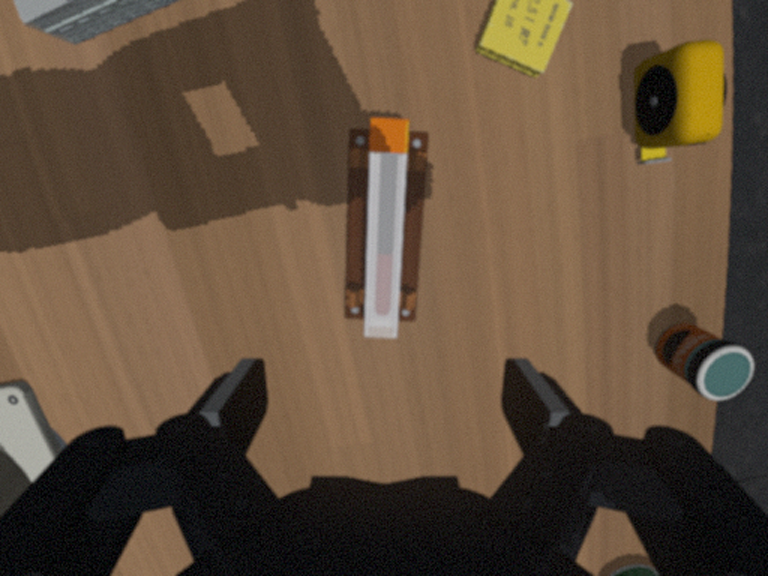

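The wrist view shows the tube from above. Its closed-end top corners are at (371,117) and (409,119), its mouth corners at (364,337) and (398,338), and the red marker tip is near (382,316).

```bash
python3 - <<'E'
from h import *
np.set_printoptions(precision=1,suppress=True)
c=np.load("w2.npz")
k=pix2world(c,np.array([[371,117],[409,119],[364,337],[398,338]])/1.5,40)
a,b=k[:2].mean(0),k[2:].mean(0);d=b-a
print(k,a,b,(a+b)/2,np.linalg.norm(d),np.arctan2(d[1],d[0]),np.linalg.norm(k[0]-k[1]))
f=pix2world(c,np.array([[382,316]])/1.5,26)[0];print((f-(a+b)/2)[:2]@(d[:2]/np.linalg.norm(d)))
E
```

```text
[[481.8 270.8  40. ]
 [507.1 265.   40. ]
 [446.7 113.8  40. ]
 [472.9 108.2  40. ]] [494.5 267.9  40. ] [459.8 111.   40. ] [477.1 189.5  40. ] 160.74377449398136 -1.788311309796565 25.93371011559399
67.40216763069185
```

```bash
cat >> h.py <<'E'
M=np.array([477.1,189.5]);YAW=-1.7883;U=np.array([np.cos(YAW),np.sin(YAW)])
E45=45.; C=np.r_[M+225*U,0]
def toolq(th): return (R.from_euler('z',YAW)*R.from_euler('y',th)*R.from_euler('z',np.pi)*R.from_euler('x',np.pi)).as_quat()
def pivot(th,g):
    """TCP position with the tube leaning th, marker's lower front edge at C"""
    Rt=(R.from_euler('z',YAW)*R.from_euler('y',th)).as_matrix()
    return C-Rt@[80+E45,0,3]+Rt@g
E
python3 - <<'E'
from h import *
np.set_printoptions(precision=2,suppress=True)
g=np.array([0,0,-4.])
ths=np.radians([0,10,15,22,29,36,40])
for th in ths: 
    p=pivot(th,g)+[0,0,60*(th<.1)]; print(th,p,r.solve_ik(p,toolq(th)))
r.move_pose([*M,90],toolq(0))
r.move_linear([*M,10])
r.set_gripper(0.0,effort=50)
print(r.get_width(),r.get_finger_force(),r.get_tcp_pos(),r.get_ft_force(),r.get_time())
r.move_linear([*M,100])
print(r.get_width(),r.get_tcp_pos(),r.get_ft_force(),r.get_time())
c=cam("scene");cv2.imwrite("pics/s1.png",cv2.resize(c["color"][100:300,100:400,::-1],None,fx=2.5,fy=2.5,interpolation=cv2.INTER_CUBIC))
E
```

```text
0.0 [455.52  91.86  53.  ] [ 0.17  0.5   2.08 -0.    0.56  0.39]
0.17453292519943295 [455.37  91.19  14.81] [ 0.06  0.58  2.12  0.42  0.42 -0.1 ]
0.2617993877991494 [454.99  89.47  25.59] [ 0.    0.57  2.14  0.61  0.46 -0.33]
0.3839724354387525 [454.12  85.53  40.34] [-0.08  0.55  2.15  0.82  0.53 -0.6 ]
0.5061454830783556 [452.87  79.87  54.48] [-0.18  0.55  2.16  0.96  0.64 -0.8 ]
0.6283185307179586 [451.26  72.56  67.81] [-0.27  0.57  2.16  1.04  0.75 -0.95]
0.6981317007977318 [450.18  67.69  74.99] [-0.32  0.58  2.16  1.06  0.82 -1.02]
0.29644799693863527 49.34726350475103 [477.25 189.6   10.5 ] [-1.32 -0.35  6.24] 3.725
0.2966251831609031 [476.57 189.3   99.47] [-0.77 -0.08 -1.53] 4.475
```

View pics/s1.png

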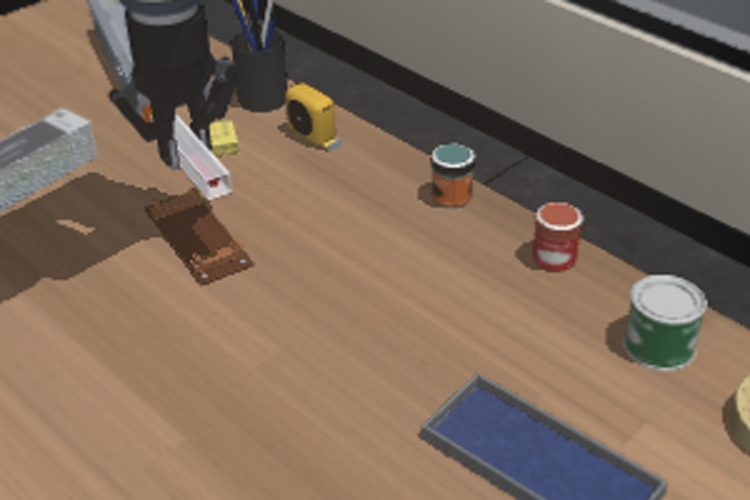

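The tube is held level above the rest, and its mouth is visible at about (215,187). Now the tipping.

```bash
python3 - <<'E'
from h import *
np.set_printoptions(precision=2,suppress=True)
g=np.array([0,0,-3.5])
th0=np.radians(14)
p=pivot(th0,g)
r.move_linear(p+[0,0,60],toolq(0),feed=130)
r.move_linear(p,toolq(th0),feed=80)
for d in (22,30,38): r.move_linear(pivot(np.radians(d),g),toolq(np.radians(d)),feed=50)
r.hold(.6)
print(r.get_time(),r.get_tcp_pos(),pivot(np.radians(38),g),r.get_ft_force())
c=cam("scene")["color"]
for d in (30,22,14): r.move_linear(pivot(np.radians(d),g),toolq(np.radians(d)),feed=50)
r.move_linear(p+[0,0,50],toolq(0),feed=80)
c2=cam("scene")["color"]
o=np.hstack([x[130:300,150:300,::-1] for x in (c,c2)])
cv2.imwrite("pics/s2.png",cv2.resize(o,None,fx=2.6,fy=2.6,interpolation=cv2.INTER_CUBIC))
print(r.get_time(),r.get_width())
E
```

```text
8.4667 [450.66  69.91  71.84] [450.67  69.89  71.84] [-0.4  -0.67 -1.53]
10.875 0.2915577098045834
```

View pics/s2.png

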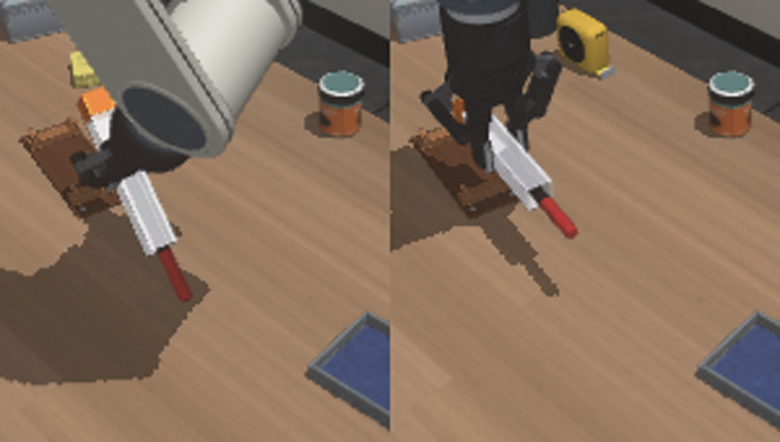

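The marker slid out and now sticks out about 45 mm: left view, tipped, tip on the worktop at (185,297); right view, level. I'll lay the tube back on its rest.

```bash
python3 - <<'E'
from h import *
np.set_printoptions(precision=2,suppress=True)
r.move_linear([*M,70],toolq(0),feed=130)
r.move_linear([*M,20],feed=80)
print(r.move_linear([*M,9.5],feed=25,until_force=6),r.get_tcp_pos(),r.get_ft_force())
r.set_gripper(0.8)
r.move_linear([*M,110],feed=150)
P=M+70*U
r.move_pose([*P,170],toolq(0))
c=cam("wrist");cv2.imwrite("pics/w3.png",cv2.resize(c["color"][:,:,::-1],None,fx=1.5,fy=1.5,interpolation=cv2.INTER_CUBIC))
np.savez("w3.npz",R=c["R"],o=c["o"],camera_matrix=c["camera_matrix"],D=c["D"])
print(r.get_time())
E
```

```text
True [477.29 189.59  10.49] [-0.77 -0.03  6.25]
14.8083
```

View pics/w3.png

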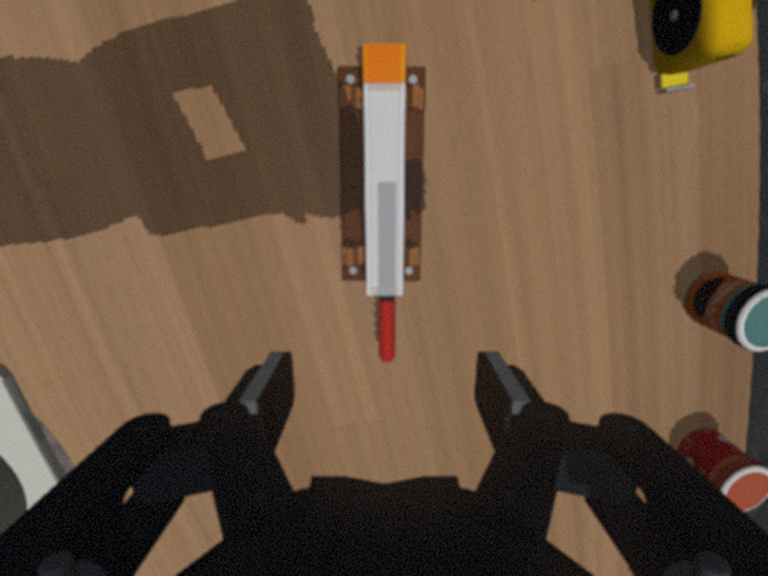

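The tube lies back on its rest. The exposed marker runs from (387,298) at the mouth to its tip at (388,361).

```bash
python3 - <<'E'
from h import *
np.set_printoptions(precision=2,suppress=True)
c=np.load("w3.npz")
a,b=pix2world(c,np.array([[387,298],[388,361]])/1.5,23.2)[:,:2]
s=[(x-M)@U for x in (a,b)]; lat=[(x-M)@[-U[1],U[0]] for x in(a,b)]; print(s,lat)
assert 110<s[1]<135 and abs(lat[1])<8
G=b-16*U
v=np.array([15.8,-195.1]);yt=np.arctan2(v[1],v[0]);v/=np.linalg.norm(v)
D=np.array([488.8,-275.])+52*v; print(D,r.solve_ik([*D,6],down(yt+np.pi)))
r.set_gripper(0.5)
r.move_linear([*G,60],feed=150)
r.move_linear([*G,15.2],feed=80)
r.set_gripper(0.0,effort=30)
print(r.get_width(),r.get_finger_force(),r.get_tcp_pos())
r.move_linear([*G,17.5],feed=20)
r.move_linear([*(G+60*U),17.5],feed=60)
r.move_linear([*(G+125*U),17.5],feed=100)
r.move_linear([*(G+125*U),70],feed=120)
print(r.get_width(),r.get_finger_force(),r.get_time(),r.get_tcp_pos())
o=cam("scene")["color"][100:340,130:400,::-1]
cv2.imwrite("pics/s4.png",cv2.resize(o,None,fx=2.4,fy=2.4,interpolation=cv2.INTER_CUBIC))
E
```

```text
[np.float64(87.28922068335395), np.float64(139.37365785706982)] [np.float64(3.3756131588079987), np.float64(4.144889050001904)]Traceback (most recent call last):
  File "<stdin>", line 6, in <module>
AssertionError
```

```bash
python3 - <<'E'
from h import *
np.set_printoptions(precision=1,suppress=True)
c=np.load("w3.npz");print(c["o"])
k=pix2world(c,np.array([[363,43],[405,43],[366,295],[403,295]])/1.5,40)[:,:2]
print([((x-M)@U,(x-M)@[-U[1],U[0]]) for x in k])
# rear of marker seen through the tube (386,182), top at 29; tip edge heights
for uv,z in (((387,182),29),((388,361),23),((388,361),20)):
    x=pix2world(c,np.array([uv])/1.5,z)[0,:2];print((x-M)@U)
E
```

```text
[478.5 190.  312.5]
[(np.float64(-80.57156101095882), np.float64(-11.283840005544498)), (np.float64(-80.50390002114865), np.float64(14.367499244292295)), (np.float64(79.91264423407058), np.float64(-11.620686550358888)), (np.float64(79.98283107961228), np.float64(14.584597246717314))]
2.626477233219781
139.47057430801274
140.92432107215726
```

The tube is exactly where it was, with its mouth at +80. The marker front is at 139 and its rear at 2.6, so it measures 137 long and sticks out about 59 mm. That's more than planned, but it is stable and well held in the tube. Now I'll take it.

```bash
python3 - <<'E'
from h import *
np.set_printoptions(precision=2,suppress=True)
c=np.load("w3.npz")
b=pix2world(c,np.array([[388,361]])/1.5,23.2)[0,:2]
G=b-19*U
v=np.array([15.8,-195.1]);yt=np.arctan2(v[1],v[0]);v/=np.linalg.norm(v)
D=np.array([488.8,-275.])+49*v; print(D,r.solve_ik([*D,6],down(yt+np.pi)))
r.set_gripper(0.5)
r.move_linear([*G,60],feed=150)
r.move_linear([*G,15.2],feed=80)
r.set_gripper(0.0,effort=30)
print(r.get_width(),r.get_finger_force(),r.get_tcp_pos())
r.move_linear([*G,17.5],feed=20)
r.move_linear([*(G+60*U),17.5],feed=60)
r.move_linear([*(G+115*U),17.5],feed=100)
r.move_linear([*(G+115*U),70],feed=120)
print(r.get_width(),r.get_finger_force(),r.get_time(),r.get_tcp_pos())
o=cam("scene")["color"][100:340,130:400,::-1]
cv2.imwrite("pics/s4.png",cv2.resize(o,None,fx=2.4,fy=2.4,interpolation=cv2.INTER_CUBIC))
E
```

```text
[ 492.76 -323.84] [-0.6   0.7   1.8  -0.    0.64 -0.68]
0.13072963788183545 29.339740835130215 [455.48  71.1   15.51]
0.13160874155384367 29.305530041456223 19.9167 [430.4  -40.95  69.97]
```

View pics/s4.png

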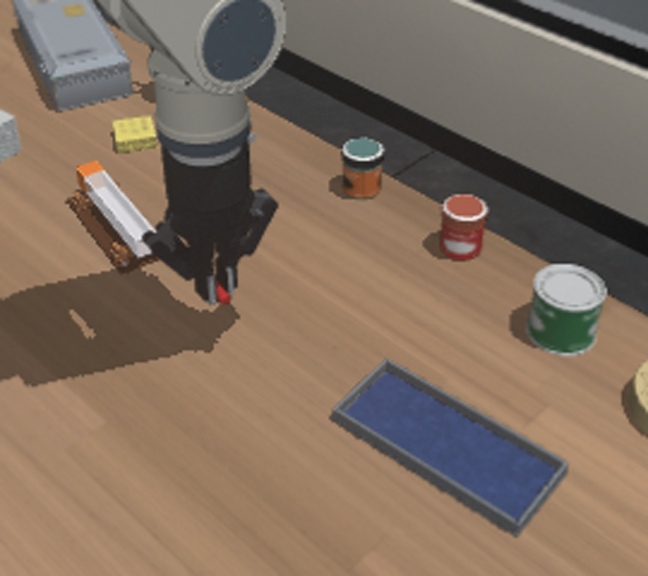

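The tube is on its rest and the marker is in the gripper, with its tip at (222,295). Now over to the tray.

```bash
python3 - <<'E'
from h import *
np.set_printoptions(precision=2,suppress=True)
v=np.array([15.8,-195.1]);yt=np.arctan2(v[1],v[0]);v/=np.linalg.norm(v)
D=np.array([488.8,-275.])+49*v
r.move_pose([*D,80],down(yt+np.pi))
r.move_linear([*D,22],feed=100)
print(r.move_linear([*D,5.5],feed=20,until_force=3),r.get_tcp_pos(),r.get_ft_force())
r.set_gripper(0.33)
r.move_linear([*D,60],feed=60)
r.move_linear([*D,170],feed=150)
P=D-30*v
r.move_linear([*P,200],feed=150)
c=cam("wrist")["color"][:,:,::-1];s=cam("scene")["color"][:,:,::-1]
cv2.imwrite("pics/f.png",cv2.resize(np.hstack([c[:,110:410],s[100:,130:410].copy() if 0 else cv2.copyMakeBorder(s[100:,130:410],0,100,0,0,cv2.BORDER_CONSTANT)]),None,fx=1.35,fy=1.35,interpolation=cv2.INTER_CUBIC))
print(r.get_time())
E
```

```text
False [ 492.83 -323.92    5.59] [-0.04 -0.17 -0.98]
25.575
```

View pics/f.png

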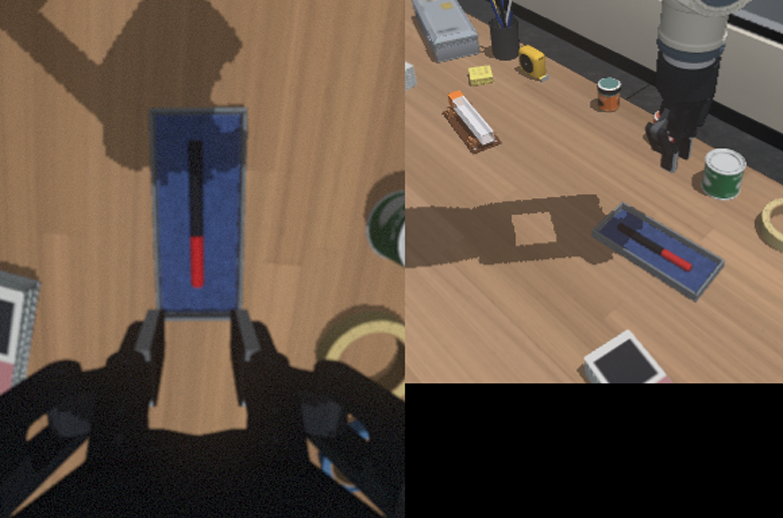

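The marker lies flat in the middle of the tray, from (195,142) to (197,288) in the left view, and the tube is on its rest.

```bash
python3 -c "
from station import r
print(r.finish_job())"
```

```text
the job is handed in; nothing more can be done
None
```

Job handed in at about 26 s: the marker lies flat in the pen tray, the empty tube is on its rest with the mouth as before, and nothing else looks moved; the marker stuck out about 59 mm after tipping, against 45 mm planned.

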